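# Count three brass nipples on a tilting counting board

### The arm

A 6-joint arm with a two-finger parallel gripper is mounted at the origin on the work surface. World frame = base frame: x ahead of the robot, y to its left, z up, the work surface at z = 0. Lengths are in m, angles in degrees, forces in N, time in s.
With the tool pointing down it reaches from about 0.4 to 0.825 m from the base axis. Payload 7 kg.
Tool frame: the origin (TCP) lies midway between the tips of the shut fingers; the grasp point (between the pads) lies 19 mm behind it (r.hold_point_z is the distance from the TCP to the grasp point, in m); x points along the fingers, y is the direction in which the jaws open and shut, and the axes are right-handed (so a half turn about x gives the same grasp; the last joint's range is limited). The gripper opens to 88 mm and grips with 3 to 60 N. Pads are 19 mm wide; open, the fingers measure 130 mm over their backs; the gripper's body (78 mm by 193 mm) begins 47 mm behind the grasp point.
Start: joints at [-55.399, 20.546, 0.682, 0, -70.136, -16.507], TCP at [0.21, -0.642, 0.227] pointing down, gripper open.
Joint ranges: [-176.03, 176.03], [-82.01, 121.73], [-58.28, 71.71], [-173.87, 95.51], [-174.79, -0.11], [-173.66, 173.66]. Speed limits (degrees/s): [136.94, 136.94, 172.46, 180, 180, 180].

### API

Orientations are given as [roll, pitch, yaw] about the fixed x, y, z axes, in that order (R = Rz(yaw) Ry(pitch) Rx(roll)).
In Python, from plant import r, viewer, order gives the robot as it stands. The module is installed in compiled form; this text tells all that it offers.
- The arm moves only by the shell command python3 -m creep 'ROWS' [FORCE]. ROWS is JSON, a list of rows, each an object of numbers: "ax", "ay", "az": the turn, a rotation vector about the tool's x, y, z in degrees; "tx", "ty", "tz": the shift along the tool's x, y, z in m; "fingers": the finger opening in m, from 0 to 0.0876. A call has 1 to 5 rows; each row is the pose to reach, as a shift and turn from the pose commanded when the call began, along the tool's axes at that moment; what a row does not reach only later rows make up. A row lasts 1/10 s, in which the tool goes at most 50 mm and 8.59 degrees, less where a joint would pass 70% of its speed; a pose out of reach is approached as far as the arm can. A call with a gripper value outside its range is refused whole. The fingers move at their own pace and stop on an object; FORCE is the grip in N (left out, the last holds). Time passes only in rows, so rows that repeat a pose let the fingers close. It gives the time, the measured TCP pose, the force and the opening at its end, in the units of the state.
- r.get_state(): the state, without advancing time (a new reading comes with each control period).
- viewer.capture(name): name is "side" or "top" or "wrist"; returns a dict with "pixels" (384x512x3 uint8, blue, green, red), "depth" (384x512 float32, m along the optical axis (not along the pixel's ray), 0 where there is no reading), "fx", "fy", "cx", "cy" (pixels), "rvec" (rotation vector, rad) and "tvec" (3), from world to camera coordinates, as OpenCV has them; the wrist camera has in their place "T_tool_cam" (4x4, takes a point from camera to tool coordinates, whose origin is the TCP and whose axes are the tool frame's). Camera axes: x right, y down, z forward; pixel columns grow to the right and rows downward; lengths in m; the calibration is good to about 2 mm. A picture is of the moment at which its call begins: read the wrist's pose just before it.
- order.close_job(): hands the job in, once; it reports no verdict.
The state is a dict: "time_s": time; "joints": joint angles; "qd": joint speeds; "joint_torque": joint torques, N m; "tcp_pos": TCP position; "eef_rot": TCP orientation; "contact_force": force on the tool from outside, world axes, zero at the start; "moment": the same for the moment, N m; "gripper_width": finger opening in m.
Only numpy, scipy, OpenCV 4.12 (cv2) and the standard library are available. Lean on these libraries where they do the work, as an engineer would, in place of code of your own. Each camera call takes 0.05 s, during which the arm holds its last target.

### The job

Lift the counting board by its handle so that the brass nipples roll out of the channel and one drops into each of the three pockets, then lower it gently all the way back onto its rest, without letting it drop, so that the extra nipples roll back into the channel, and let go. Do not touch the nipples with the gripper or the arm, and leave the wrench, can and valve where they are.

Things in the scene. Friction and masses are not known exactly. Their poses are not given: they have to be found in the camera images.
- board (a joint): Tilt of the counting board, rad. 0 = on its rest, lane floor sloping 14 degrees (0.244 rad) down towards the handle; grows as the handle is lifted; 0.244 = floor level; about 0.70 = upper stop, 26 degrees down away from the handle. Its weight (about 5 N at the handle) pulls it back to 0: it drops if let go of.
- board_pivot (a point): Point on the board's level pivot axis, mid-width, 125 mm above the table. Axes turn with the board: y = pivot axis (lifting the handle turns the board by a positive angle about +y), -x along the lane floor towards the handle, z normal to the floor, which is at z = 0.
- channel (a point): Middle of the board's channel on the lane floor, 95 mm from the pivot (-x), axes as board_pivot. Aluminium tray 152 x 252 mm, three lanes 76 mm wide side by side, dividers 32 mm high. Along x from the pivot: near wall inner face -125 mm (30 mm high), dark channel floor -125 to -65, bare ramp to -15 at the same level, pockets -15 to +15, far wall (40 mm high).
- stand: Fixed wooden stand that carries the board; origin on the table right under the pivot, turned so that its -x, where the handle is, points roughly to the right of the robot (world -y), z up. Base 260 x 300 mm, 12 mm thick, from x = -190 to +70 mm; two upright cheeks 70 mm long in x, 12 mm thick, at y = +-139 mm, top 147 mm above the table.
- board_handle (a point): Grip point of the handle, a flat dark wooden paddle 12 mm thick, 70 mm wide along y, ending 30 mm beyond this point. Axes as board_pivot; at (-160, 0, 52) mm from it. The paddle leans out along (-0.438, 0, 0.899) in these axes, its faces look along (0.899, 0, 0.438): 40 degrees from vertical, leaning away from the board, when on its rest; upright at the upper stop.
- pocket0 (a point): Pocket of the first (+y of the board) lane, 30 mm wide along x, 14 mm deep: centre of its mouth, level with the lane floor; axes as board_pivot. The axis of a nipple seated in the pocket lies at this point.
- pocket1 (a point): Pocket of the middle lane, 30 mm wide along x, 14 mm deep: centre of its mouth, level with the lane floor; axes as board_pivot. The axis of a nipple seated in the pocket lies at this point.
- pocket2 (a point): Pocket of the last (-y of the board) lane, 30 mm wide along x, 14 mm deep: centre of its mouth, level with the lane floor; axes as board_pivot. The axis of a nipple seated in the pocket lies at this point.
- nipple0: Brass pipe nipple, a round tube 28 mm in diameter, 72 mm long, about 90 g, lying across the first (+y of the board) lane and free to roll along it; starts in the channel with one other. Origin at its centre, y along its axis.
- nipple1: Brass pipe nipple, a round tube 28 mm in diameter, 72 mm long, about 90 g, lying across the first (+y of the board) lane and free to roll along it; starts in the channel with one other. Origin at its centre, y along its axis.
- nipple2: Brass pipe nipple, a round tube 28 mm in diameter, 72 mm long, about 90 g, lying across the middle lane and free to roll along it; starts in the channel with one other. Origin at its centre, y along its axis.
- nipple3: Brass pipe nipple, a round tube 28 mm in diameter, 72 mm long, about 90 g, lying across the middle lane and free to roll along it; starts in the channel with one other. Origin at its centre, y along its axis.
- nipple4: Brass pipe nipple, a round tube 28 mm in diameter, 72 mm long, about 90 g, lying across the last (-y of the board) lane and free to roll along it; starts in the channel with one other. Origin at its centre, y along its axis.
- nipple5: Brass pipe nipple, a round tube 28 mm in diameter, 72 mm long, about 90 g, lying across the last (-y of the board) lane and free to roll along it; starts in the channel with one other. Origin at its centre, y along its axis.
- wrench: Bystander: steel wrench 200 mm long lying on the bench to the right (world -y) of the stand, origin mid-length on its underside.
- can: Bystander: closed grey metal can, 68 mm in diameter, 85 mm tall, standing on the bench to the left (world +y) of the stand, origin under its centre.
- valve: Bystander: brass valve, 104 mm long, 115 mm tall, standing on the bench to the left (world +y) of the stand, origin under its centre.
Things that resemble listed ones, but are neither listed nor needed, are in the scene too. What is shaped like the nipple5 but blue or red is not meant. What is shaped like the nipple1 but red is not meant.

How it is judged:
By the outcome, as a careful person would: the job done as asked, in the order asked, and still so for the second after the job is handed in, with the robot touching nothing.
It also fails if it takes over 45 s, if anything falls off the work surface, if the arm or the gripper's body presses on something with over 40 N, if the wrist force passes 120 N, or if a joint passes its speed limit or range.

## Working session

There is one attempt and no reset: what is moved stays moved. The work goes in short steps, Python scripts to look and compute and a shell command to move; the robot and the scene stay as the last step left them, time stands still between calls to the robot, and variables do not carry over. Pictures are saved under pics/ and viewed, and the job is handed in when it is done.

```bash
mkdir -p pics; python3 - <<'E'
from plant import r, viewer
import cv2,numpy as np
s=r.get_state();print(s, r.hold_point_z)
for n in ("side","top","wrist"):
    c=viewer.capture(n);cv2.imwrite(f"pics/{n}0.png",c["pixels"]);np.savez(f"{n}0.npz",**c)
    print(n,[c[k] for k in c if k not in("pixels","depth")])
E
```

```text
{'time_s': 0.0, 'joints': array([-5.53996224e+01,  2.05923970e+01,  6.32708151e-01, -1.80600826e-02,
       -7.01349490e+01, -1.65069204e+01]), 'qd': array([-0.00640552,  0.08315353,  0.04536219, -0.08293725, -0.0285559 ,
       -0.00259782]), 'joint_torque': array([ 4.38422103e-04, -5.82718134e+01,  2.93053901e+01,  6.99716672e+00,
        6.68471883e-03, -1.82245576e-04]), 'tcp_pos': array([ 0.2094441 , -0.6411706 ,  0.22561021]), 'eef_rot': array([ 96.33795718,  89.9038509 , 114.42526341]), 'contact_force': array([-0.24353252, -0.63032626,  1.06857096]), 'moment': array([-0.04482162, -0.01255496, -0.01670929]), 'gripper_width': 0.08799334850211288} 0.0188
side [402.4783164426535, 402.4783164426535, 256.4363302134818, 185.26298793080704, array([ 0.88656652, -2.36755893,  1.22168278]), array([0.46756209, 0.32164271, 1.03769966])]
top [397.51413925847635, 397.51413925847635, 255.7443841865966, 189.47966247445055, array([ 2.15875216, -2.15501095,  0.10227176]), array([0.01881814, 0.65725907, 1.1366908 ])]
wrist [264.73319232460784, 264.73319232460784, 251.15222164756955, 189.49586141660856, array([[-1.54020402e-03, -2.58795705e-01,  9.65930852e-01,
        -1.58167683e-01],
       [ 9.99998650e-01,  1.54181446e-04,  1.63583494e-03,
         3.05679684e-04],
       [-5.72275672e-04,  9.65932068e-01,  2.58795118e-01,
        -6.95410064e-02],
       [ 0.00000000e+00,  0.00000000e+00,  0.00000000e+00,
         1.00000000e+00]])]
```

```bash
ls .
```

```text
pics
side0.npz
top0.npz
wrist0.npz
```

View pics/side0.png

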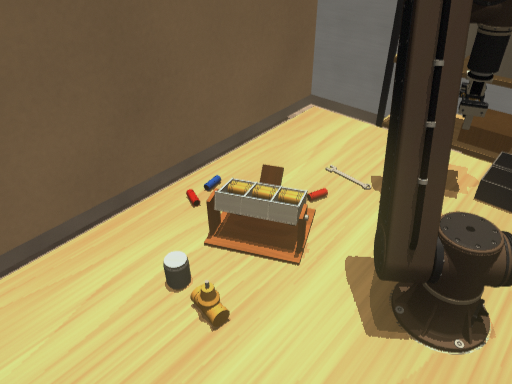

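View pics/top0.png

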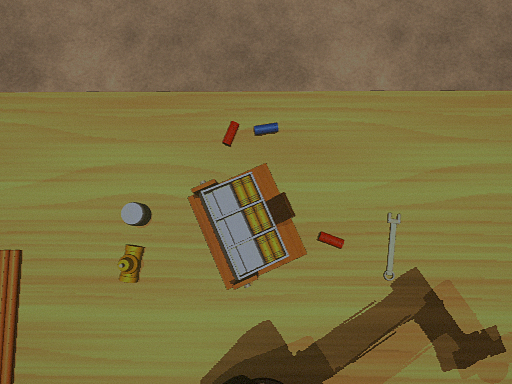

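View pics/wrist0.png

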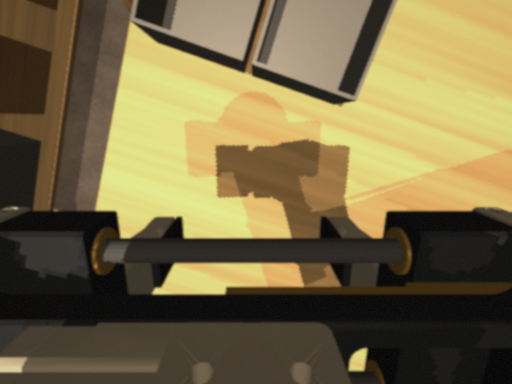

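The side view shows the board with nipples at about (265,192) and the paddle at (272,174). In the top view the paddle is at (281,208), the stand base corners are at (265,164) and (306,252), the wrench is at (391,245), and a red decoy lies at (331,240).

```bash
cat > h.py <<'E'
import numpy as np,cv2
def cloud(c):
    d=c["depth"];v,u=np.mgrid[:d.shape[0],:d.shape[1]]
    P=np.stack([(u-c["cx"])/c["fx"]*d,(v-c["cy"])/c["fy"]*d,d],-1)
    R=cv2.Rodrigues(c["rvec"])[0]
    return (P-c["tvec"])@R   # R^T(p-t)
E
python3 - <<'E'
from h import *
c=dict(np.load("top0.npz"));W=cloud(c)
hsv=cv2.cvtColor(c["pixels"],cv2.COLOR_BGR2HSV)
for p in [(281,208),(245,215),(215,225),(205,185),(240,283),(272,180),(295,245),(170,300),(350,180),(262,217)]:
    print(p,hsv[p[1],p[0]],W[p[1],p[0]].round(4))
# region above table around stand
x,y,z=W[...,0],W[...,1],W[...,2]
sub=np.zeros(z.shape,bool);sub[155:295,180:312]=1
m=sub&(z>0.007)&(z<0.018)
pts=W[m];print("base",m.sum(),cv2.minAreaRect((pts[:,:2]*1000).astype(np.float32)))
m=sub&(z>0.007)
m=cv2.morphologyEx(m.astype(np.uint8),cv2.MORPH_OPEN,np.ones((3,3)))>0
pts=W[m];print("all",cv2.minAreaRect((pts[:,:2]*1000).astype(np.float32)))
E
```

```text
(281, 208) [ 17 174  57] [ 0.5958 -0.0493  0.1419]
(245, 215) [14 71 47] [0.5779 0.0475 0.1233]
(215, 225) [107  39 150] [0.5497 0.1236 0.1666]
(205, 185) [ 14 185 139] [0.6568 0.1542 0.1477]
(240, 283) [ 14 189 144] [0.3996 0.0586 0.1457]
(272, 180) [ 15 212 130] [ 0.6886 -0.0286  0.0133]
(295, 245) [ 13 188 130] [ 0.4945 -0.0967  0.009 ]
(170, 300) [ 28 122 134] [0.3317 0.2736 0.0007]
(350, 180) [ 26 128 133] [ 0.6908 -0.2664 -0.0016]
(262, 217) [ 34 176 142] [0.5723 0.0014 0.1287]
base 2586 ((561.2515869140625, 55.425994873046875), (376.1672668457031, 405.6975402832031), 88.27131652832031)
all ((553.3839111328125, 48.0303955078125), (308.640380859375, 261.4677734375), 24.0650577545166)
```

```bash
python3 - <<'E'
from h import *
c=dict(np.load("top0.npz"));W=cloud(c)
hsv=cv2.cvtColor(c["pixels"],cv2.COLOR_BGR2HSV)
z=W[...,2];sub=np.zeros(z.shape,bool);sub[155:295,180:312]=1
H,S,V=cv2.split(hsv)
# base edges by colour
m=sub&(H<20)&(S>150)&(V>90)
cm=m&(z>0.141)&(z<0.153)
n,l,st,ce=cv2.connectedComponentsWithStats(cm.astype(np.uint8))
for i in range(1,n):
    if st[i,4]>15:
        p=W[l==i]; print("cheek",st[i],p.mean(0).round(4),cv2.minAreaRect((p[:,:2]*1000).astype(np.float32)))
b=m&(z>0.005)&(z<0.02);
p=W[b];print("base",b.sum(),p.min(0),p.max(0))
for k in (0,1):
    for f in (np.argmin,np.argmax): print(p[f(p[:,k])].round(4))
# paddle
m=sub&(V<100)&(S>120)&(z>0.08);m[:,:262]=0
n,l,st,ce=cv2.connectedComponentsWithStats(m.astype(np.uint8));i=1+np.argmax(st[1:,4]);p=W[l==i]
print("paddle",st[i],p.mean(0),cv2.minAreaRect((p[:,:2]*1000).astype(np.float32)),p.min(0),p.max(0))
A=p-p.mean(0);u,s,vt=np.linalg.svd(A,full_matrices=False);print(s,vt)
big=cv2.resize(c["pixels"][140:310,160:340],None,fx=4,fy=4,interpolation=cv2.INTER_CUBIC);big=np.clip(big*1.5,0,255).astype(np.uint8);cv2.imwrite("pics/topzoom.png",big[:600])
E
```

```text
cheek [191 179  25  13  97] [0.6562 0.1594 0.1467] ((655.8834228515625, 159.96322631835938), (9.720314025878906, 68.57913970947266), 24.519203186035156)
cheek [232 275  26  15 112] [0.4025 0.0468 0.1469] ((402.1086120605469, 46.87416076660156), (11.49721622467041, 67.8040542602539), 24.200605392456055)
base 2415 [ 0.36625788 -0.12857426  0.0053295 ] [0.74111524 0.22486834 0.01965382]
[0.3663 0.1038 0.0142]
[ 0.7411 -0.0045  0.0105]
[ 0.4742 -0.1286  0.0132]
[0.6341 0.2249 0.0103]
paddle [266 192  29  33 546] [ 0.59577191 -0.04638296  0.14202692] ((584.9917602539062, -26.185970306396484), (72.54795837402344, 104.37641906738281), 29.752065658569336) [ 0.527601   -0.08265416  0.10739434] [6.36871680e-01 1.12196441e-03 1.20251632e+00]
[1.13353756 0.46829665 0.36222824] [[ 0.01222522  0.06483783 -0.99782093]
 [ 0.94882855  0.3141622   0.03203904]
 [-0.31555496  0.94715266  0.05767928]]
```

View pics/topzoom.png

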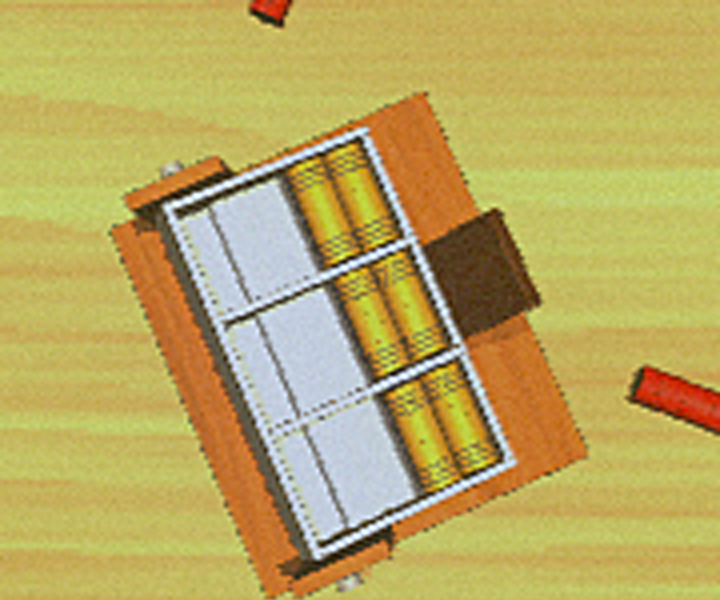

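```bash
cat >> h.py <<'E'
from scipy.spatial.transform import Rotation as Ro
C1=np.array([0.6560,0.1597]);C2=np.array([0.4022,0.0469])
MID=(C1+C2)/2
a=C2-C1;a=a/np.linalg.norm(a)          # board +y
EY=np.array([a[0],a[1],0]);EZ=np.array([0,0,1.]);EX=np.cross(EY,EZ)
S=np.stack([EX,EY,EZ],1);PIV=np.array([*MID,0.125])
def B(t): # board rotation at tilt t deg
    return S@Ro.from_euler('y',t-14,degrees=True).as_matrix()
def toolR(t,sg):
    X=np.array([.438,0,-.899]);X/=np.linalg.norm(X);Y=sg*np.array([.899,0,.438]);Y/=np.linalg.norm(Y)
    return B(t)@np.stack([X,Y,np.cross(X,Y)],1)
def gpos(t): return PIV+B(t)@np.array([-.160,0,.052])
def cur(s): return np.array(s["tcp_pos"]),Ro.from_euler('xyz',s["eef_rot"],degrees=True).as_matrix()
def rel(P0,R0,P1,R1): return R0.T@(P1-P0),Ro.from_matrix(R0.T@R1).as_rotvec(degrees=True)
def ray(c,u,v,z):
    R=cv2.Rodrigues(c["rvec"])[0];o=-R.T@c["tvec"];d=R.T@np.array([(u-c["cx"])/c["fx"],(v-c["cy"])/c["fy"],1]);return o+d*(z-o[2])/d[2]
def proj(c,P):
    return cv2.projectPoints(np.atleast_2d(P).astype(float),c["rvec"],c["tvec"],np.array([[c["fx"],0,c["cx"]],[0,c["fy"],c["cy"]],[0,0,1]]),None)[0][:,0]
E
python3 - <<'E'
from h import *
from plant import r
c=dict(np.load("top0.npz"))
print("PIV",PIV,EX,"yaw",np.degrees(np.arctan2(EX[1],EX[0])))
print("grip rest",gpos(0),"up",gpos(40))
# paddle tip corners (outer face side/inner) predicted pixels in zoom
for cn in ("top","side"):
    c=dict(np.load(cn+"0.npz"))
    for yy in(-.035,.035):
        for n in(-.006,.006):
            P=PIV+B(0)@(np.array([-.16,yy,.052])+.03*np.array([-.438,0,.899])+n*np.array([.899,0,.438]))
            q=proj(c,P)[0];print(cn,q.round(1),((q-[160,140])*4).round(0))
s=r.get_state();P0,R0=cur(s);print(P0,R0.round(3))
for sg in(1,-1):
    R1=toolR(0,sg); 
    for back in(.12,0.0):
        P1=gpos(0)+R1[:,0]*(r.hold_point_z-.004-back)
        t,w=rel(P0,R0,P1,R1);print(sg,back,P1.round(4),t.round(4),w.round(2),np.linalg.norm(w))
E
```

```text
PIV [0.5291 0.1033 0.125 ] [-0.40613847  0.91381155  0.        ] yaw 113.96248897457819
grip rest [ 0.5972611  -0.05006248  0.13674787] up [ 0.57824753 -0.00728193  0.24187667]
top [284.4 191.4] [497. 206.]
top [281.3 192.5] [485. 210.]
top [295.3 215.6] [541. 302.]
top [292.3 216.9] [529. 308.]
side [263.8 163.9] [415.  95.]
side [263.  163.3] [412.  93.]
side [284.4 167.1] [498. 108.]
side [283.8 166.6] [495. 106.]
[ 0.20950318 -0.6413192   0.22584449] [[-0.001 -0.311  0.951]
 [ 0.001  0.951  0.311]
 [-1.     0.001 -0.   ]]
1 0.12 [ 0.6247 -0.1118  0.2174] [0.0088 0.3744 0.5591] [-5.63  2.04 39.87] 40.31817007836477
1 0.0 [ 0.5934 -0.0414  0.1254] [0.1009 0.451  0.5512] [-5.63  2.04 39.87] 40.31817007836477
-1 0.12 [ 0.6247 -0.1118  0.2174] [0.0088 0.3744 0.5591] [163.98  59.53  -3.05] 174.48030331666314
-1 0.0 [ 0.5934 -0.0414  0.1254] [0.1009 0.451  0.5512] [163.98  59.53  -3.05] 174.48030331666314
```

```bash
python3 -m creep '[{"ty":0.02,"tz":0.03,"fingers":0.06},{"ty":0.047,"tz":0.07},{"ty":0.074,"tz":0.111},{"ty":0.101,"tz":0.152},{"ty":0.128,"tz":0.193}]' 20
python3 -m creep '[{"ty":0.027,"tz":0.041},{"ty":0.054,"tz":0.082,"az":5},{"ty":0.081,"tz":0.123,"az":10},{"ty":0.108,"tz":0.164,"az":15},{"ty":0.13,"tz":0.195,"az":20}]'
python3 - <<'E'
from h import *
from plant import r
s=r.get_state();P0,R0=cur(s);print(s["joints"],s["time_s"])
R1=toolR(0,1)
for back in(.12,.05,0.0):
    P1=gpos(0)+R1[:,0]*(r.hold_point_z-.004-back)
    t,w=rel(P0,R0,P1,R1);print(back,t.round(4),w.round(2))
E
```

```text
[-5.53988826e+01  2.05834698e+01  6.47343828e-01 -1.09531983e-02
 -7.01330561e+01 -1.65064206e+01] 0.15
0.12 [0.0088 0.3744 0.5591] [-5.63  2.04 39.87]
0.05 [0.0625 0.419  0.5545] [-5.63  2.04 39.87]
0.0 [0.1009 0.451  0.5512] [-5.63  2.04 39.87]invalid input
invalid input
```

```bash
python3 -m creep '[{"ax":0,"ay":0,"az":0,"tx":0,"ty":0.02,"tz":0.03,"fingers":0.06},{"ax":0,"ay":0,"az":0,"tx":0,"ty":0.047,"tz":0.07,"fingers":0.06},{"ax":0,"ay":0,"az":0,"tx":0,"ty":0.074,"tz":0.111,"fingers":0.06},{"ax":0,"ay":0,"az":0,"tx":0,"ty":0.101,"tz":0.152,"fingers":0.06},{"ax":0,"ay":0,"az":0,"tx":0,"ty":0.128,"tz":0.193,"fingers":0.06}]' 20
```

```text
time_s: 0.65
tcp_pos: [0.354, -0.4583, 0.2264]
eef_rot: [104.5, 90.0, 122.6]
contact_force: [0.8, -0.3, 0.0]
gripper_width: 0.0607
```

```bash
python3 -m creep '[{"ax":0,"ay":0,"az":0,"tx":0,"ty":0.027,"tz":0.041,"fingers":0.06},{"ax":0,"ay":0,"az":5,"tx":0,"ty":0.054,"tz":0.082,"fingers":0.06},{"ax":0,"ay":0,"az":10,"tx":0,"ty":0.081,"tz":0.123,"fingers":0.06},{"ax":0,"ay":0,"az":15,"tx":0,"ty":0.108,"tz":0.164,"fingers":0.06},{"ax":0,"ay":0,"az":20,"tx":0,"ty":0.13,"tz":0.195,"fingers":0.06}]'
python3 - <<'E'
from h import *
from plant import r
s=r.get_state();P0,R0=cur(s);print(s["joints"],s["time_s"])
R1=toolR(0,1)
for back in(.12,.05,0.0):
    P1=gpos(0)+R1[:,0]*(r.hold_point_z-.004-back)
    t,w=rel(P0,R0,P1,R1);print(back,t.round(4),w.round(2))
E
```

```text
time_s: 1.15
tcp_pos: [0.5, -0.2734, 0.2269]
eef_rot: [89.9, 69.8, 108.1]
contact_force: [0.4, -0.6, -0.6]
gripper_width: 0.06
[-20.35214608  20.87357634   4.67350998 -15.70422381 -86.80804347
 -48.76151463] 1.15
0.12 [0.0486 0.1042 0.1689] [-4.99  2.93 19.77]
0.05 [0.1144 0.1277 0.1644] [-4.99  2.93 19.77]
0.0 [0.1614 0.1445 0.1611] [-4.99  2.93 19.77]
```

```bash
python3 -m creep '[{"ax":-1,"ay":0.6,"az":4,"tx":0.01,"ty":0.021,"tz":0.034,"fingers":0.06},{"ax":-2,"ay":1.2,"az":8,"tx":0.019,"ty":0.042,"tz":0.068,"fingers":0.06},{"ax":-3,"ay":1.8,"az":12,"tx":0.029,"ty":0.063,"tz":0.101,"fingers":0.06},{"ax":-4,"ay":2.4,"az":16,"tx":0.039,"ty":0.083,"tz":0.135,"fingers":0.06},{"ax":-5,"ay":2.9,"az":19.8,"tx":0.0486,"ty":0.1042,"tz":0.1689,"fingers":0.06}]'
python3 - <<'E'
from h import *
from plant import r,viewer
s=r.get_state();P0,R0=cur(s);print(s["joints"],s["time_s"])
R1=toolR(0,1)
for back in(.12,.05,0.0):
    P1=gpos(0)+R1[:,0]*(r.hold_point_z-.004-back)
    t,w=rel(P0,R0,P1,R1);print(back,t.round(4),w.round(2))
c=viewer.capture("wrist");cv2.imwrite("pics/w1.png",c["pixels"])
T=c["T_tool_cam"]
K=np.array([[c["fx"],0,c["cx"]],[0,c["fy"],c["cy"]],[0,0,1]])
for yy in(-.035,.035):
  for n in(-.006,.006):
    P=PIV+B(0)@(np.array([-.16,yy,.052])+.03*np.array([-.438,0,.899])+n*np.array([.899,0,.438]))
    q=T[:3,:3].T@(R0.T@(P-P0)-T[:3,3]);q=K@q;print((q[:2]/q[2]).round(0))
E
```

```text
time_s: 1.65
tcp_pos: [0.6241, -0.1133, 0.216]
eef_rot: [90.1, 50.0, 114.0]
contact_force: [-0.3, -0.6, -0.5]
gripper_width: 0.0599
[ -13.09734284   34.85510685   23.97715693  -31.86243219 -103.64073372
  -53.8336692 ] 1.65
0.12 [-0.0003  0.0018  0.0012] [-0.09  0.   -0.03]
0.05 [0.0697 0.0017 0.0012] [-0.09  0.   -0.03]
0.0 [0.1197 0.0017 0.0012] [-0.09  0.   -0.03]
[246. 233.]
[259. 233.]
[246. 160.]
[259. 160.]
```

View pics/w1.png

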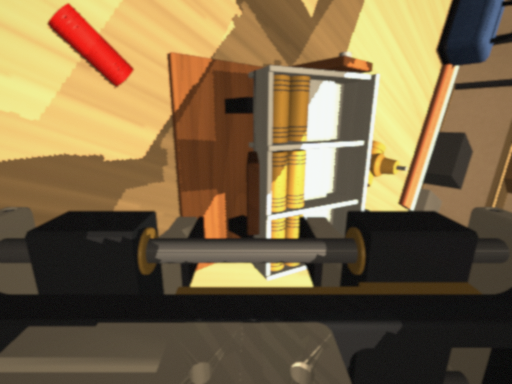

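The wrist view shows the paddle edge-on at about x=247–258, y=155–235, which is where I predicted it. I'll advance along the paddle now.

```bash
python3 -m creep '[{"ax":0,"ay":0,"az":0,"tx":0.02,"ty":0.0016,"tz":0.001,"fingers":0.06},{"ax":0,"ay":0,"az":0,"tx":0.045,"ty":0.0016,"tz":0.001,"fingers":0.06},{"ax":0,"ay":0,"az":0,"tx":0.07,"ty":0.0016,"tz":0.001,"fingers":0.06},{"ax":0,"ay":0,"az":0,"tx":0.09,"ty":0.0016,"tz":0.001,"fingers":0.06},{"ax":0,"ay":0,"az":0,"tx":0.1,"ty":0.0016,"tz":0.001,"fingers":0.06}]'
python3 -m creep '[{"ax":0,"ay":0,"az":0,"tx":0.01,"ty":0,"tz":0,"fingers":0.06},{"ax":0,"ay":0,"az":0,"tx":0.018,"ty":0,"tz":0,"fingers":0.06},{"ax":0,"ay":0,"az":0,"tx":0.02,"ty":0,"tz":0,"fingers":0.06},{"ax":0,"ay":0,"az":0,"tx":0.02,"ty":0,"tz":0,"fingers":0.06}]'
python3 - <<'E'
from h import *
from plant import r,viewer
s=r.get_state();P0,R0=cur(s)
R1=toolR(0,1)
P1=gpos(0)+R1[:,0]*(r.hold_point_z-.004)
t,w=rel(P0,R0,P1,R1);print(t.round(4),w.round(2),s["contact_force"])
c=viewer.capture("wrist");cv2.imwrite("pics/w2.png",c["pixels"])
c=viewer.capture("side");cv2.imwrite("pics/s2.png",cv2.resize(c["pixels"][120:270,180:400],None,fx=3.5,fy=3.5))
E
```

```text
time_s: 2.2
tcp_pos: [0.5967, -0.0533, 0.1392]
eef_rot: [90.2, 50.1, 114.0]
contact_force: [-0.5, 0.3, 0.2]
gripper_width: 0.0601
time_s: 2.6
tcp_pos: [0.5927, -0.0429, 0.1255]
eef_rot: [90.0, 50.2, 113.9]
contact_force: [1.4, -0.6, 1.3]
gripper_width: 0.06
[0.0008 0.0008 0.0012] [-0.1   0.06  0.17] [ 1.4143813  -0.6310629   1.30186332]
```

View pics/w2.png

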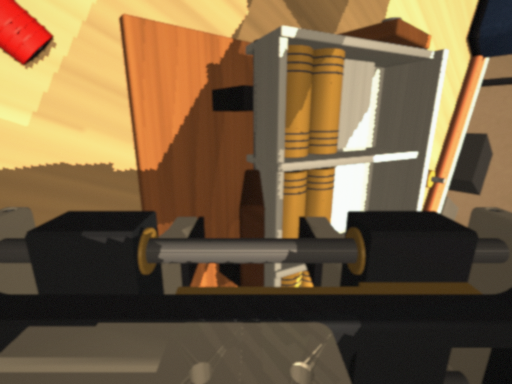

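View pics/s2.png

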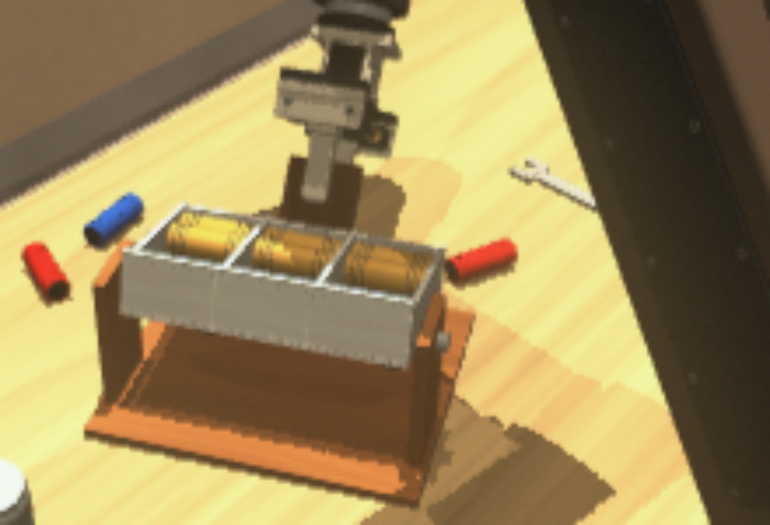

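The fingers straddle the paddle, at about (320,170) in the zoomed side view, and are clear of the tray and nipples. Closing now.

```bash
python3 -m creep '[{"ax":0,"ay":0,"az":0,"tx":0,"ty":0,"tz":0,"fingers":0},{"ax":0,"ay":0,"az":0,"tx":0,"ty":0,"tz":0,"fingers":0},{"ax":0,"ay":0,"az":0,"tx":0,"ty":0,"tz":0,"fingers":0},{"ax":0,"ay":0,"az":0,"tx":0,"ty":0,"tz":0,"fingers":0},{"ax":0,"ay":0,"az":0,"tx":0,"ty":0,"tz":0,"fingers":0}]' 35
python3 - <<'E'
from h import *
from plant import r,viewer
s=r.get_state();P0,R0=cur(s);print(s["gripper_width"],s["contact_force"],s["moment"])
p=R0.T@(PIV-P0);print("pivot in tool",p)
ax=R0.T@(-EY);print(ax)
for d in (2,4,5,6,8,10,12,15,16,20):
    R=Ro.from_rotvec([0,0,-d],degrees=True).as_matrix();q=np.array([p[0],p[1],0]);print(d,(q-R@q).round(4))
E
```

```text
time_s: 3.2
tcp_pos: [0.5926, -0.0428, 0.1254]
eef_rot: [90.0, 50.2, 113.9]
contact_force: [-0.5, -0.9, 0.2]
gripper_width: 0.0255
0.025522161855237115 [-0.46780371 -0.85560817  0.20845915] [-2.02290604 -0.88757392 -0.00254065]
pivot in tool [0.10230735 0.122073   0.00097124]
[0.00109288 0.00179802 0.99999779]
2 [-0.0042  0.0036  0.    ]
4 [-0.0083  0.0074  0.    ]
5 [-0.0103  0.0094  0.    ]
6 [-0.0122  0.0114  0.    ]
8 [-0.016   0.0154  0.    ]
10 [-0.0196  0.0196  0.    ]
12 [-0.0231  0.0239  0.    ]
15 [-0.0281  0.0306  0.    ]
16 [-0.0297  0.0329  0.    ]
20 [-0.0356  0.0424  0.    ]
```

```bash
python3 - <<'E'
from h import *
from plant import r,viewer
s=r.get_state();print(s["gripper_width"],s["contact_force"],s["moment"])
c=viewer.capture("wrist");cv2.imwrite("pics/w3.png",c["pixels"])
c=viewer.capture("side");cv2.imwrite("pics/s3.png",cv2.resize(c["pixels"][120:270,180:400],None,fx=3.5,fy=3.5))
s=r.get_state();print(s["gripper_width"],s["contact_force"],s["moment"])
E
```

```text
0.025522161855237115 [-0.46780371 -0.85560817  0.20845915] [-2.02290604 -0.88757392 -0.00254065]
0.017596541878876965 [-0.43987467  0.79827457  0.41487251] [-1.89636242 -0.85623466  0.0187938 ]
```

View pics/w3.png

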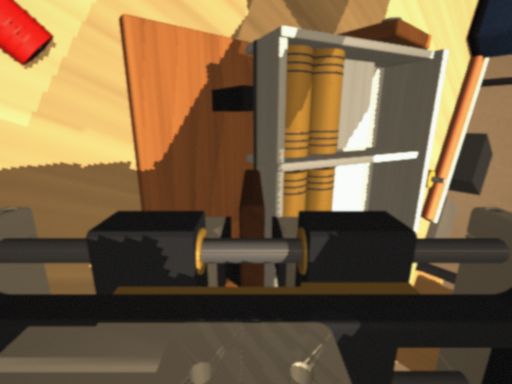

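View pics/s3.png

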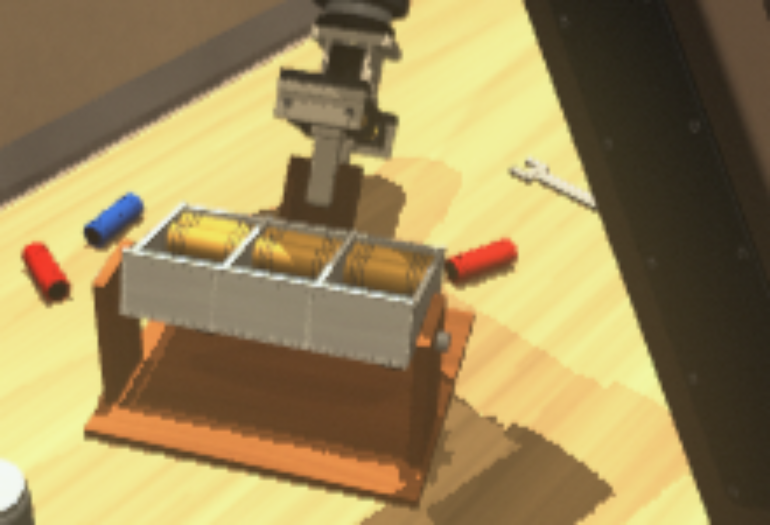

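```bash
python3 -m creep '[{"ax":0,"ay":0,"az":0,"tx":0,"ty":0,"tz":0,"fingers":0},{"ax":0,"ay":0,"az":0,"tx":0,"ty":0,"tz":0,"fingers":0},{"ax":0,"ay":0,"az":0,"tx":0,"ty":0,"tz":0,"fingers":0}]' 35
python3 - <<'E'
from plant import r
s=r.get_state();print(s["gripper_width"],s["contact_force"],s["moment"])
E
```

```text
time_s: 3.6
tcp_pos: [0.5925, -0.0425, 0.1256]
eef_rot: [90.0, 50.1, 113.9]
contact_force: [-0.7, 0.1, 2.5]
gripper_width: 0.0118
0.01181609972585084 [-0.67785368  0.09803169  2.45199459] [-0.64596828 -0.40018264  0.09984364]
```

Gripped at 11.8 mm. Lifting about the pivot, 10° first.

```bash
python3 -m creep '[{"ax":0,"ay":0,"az":-2,"tx":-0.0042,"ty":0.0036,"tz":0,"fingers":0},{"ax":0,"ay":0,"az":-4,"tx":-0.0083,"ty":0.0074,"tz":0,"fingers":0},{"ax":0,"ay":0,"az":-6,"tx":-0.0122,"ty":0.0114,"tz":0,"fingers":0},{"ax":0,"ay":0,"az":-8,"tx":-0.016,"ty":0.0154,"tz":0,"fingers":0},{"ax":0,"ay":0,"az":-10,"tx":-0.0196,"ty":0.0196,"tz":0,"fingers":0}]'
python3 - <<'E'
from h import *
from plant import r
s=r.get_state();P0,R0=cur(s);print(s["gripper_width"],s["contact_force"],s["moment"],R0.T@(PIV-P0))
E
```

```text
time_s: 4.1
tcp_pos: [0.5914, -0.0401, 0.1537]
eef_rot: [90.0, 60.4, 113.9]
contact_force: [-1.1, 2.2, -2.1]
gripper_width: 0.0119
0.011886587484067988 [-1.05208498  2.20915928 -2.13978508] [-0.43935595 -0.40267351  0.06745174] [0.10225711 0.12172715 0.00107913]
```

```bash
python3 -m creep '[{"ax":0,"ay":0,"az":-2,"tx":-0.0042,"ty":0.0036,"tz":0,"fingers":0},{"ax":0,"ay":0,"az":-4,"tx":-0.0083,"ty":0.0074,"tz":0,"fingers":0},{"ax":0,"ay":0,"az":-6,"tx":-0.0122,"ty":0.0114,"tz":0,"fingers":0},{"ax":0,"ay":0,"az":-8,"tx":-0.016,"ty":0.0154,"tz":0,"fingers":0},{"ax":0,"ay":0,"az":-10,"tx":-0.0196,"ty":0.0196,"tz":0,"fingers":0}]'
python3 -m creep '[{"ax":0,"ay":0,"az":0,"tx":0,"ty":0,"tz":0,"fingers":0},{"ax":0,"ay":0,"az":0,"tx":0,"ty":0,"tz":0,"fingers":0},{"ax":0,"ay":0,"az":0,"tx":0,"ty":0,"tz":0,"fingers":0},{"ax":0,"ay":0,"az":0,"tx":0,"ty":0,"tz":0,"fingers":0},{"ax":0,"ay":0,"az":0,"tx":0,"ty":0,"tz":0,"fingers":0}]'
python3 - <<'E'
from h import *
from plant import r,viewer
s=r.get_state();P0,R0=cur(s);print(s["gripper_width"],s["contact_force"],R0.T@(PIV-P0))
c=viewer.capture("top");cv2.imwrite("pics/t4.png",np.clip(cv2.resize(c["pixels"][140:290,160:340],None,fx=4,fy=4)*1.5,0,255).astype(np.uint8))
E
```

```text
time_s: 4.6
tcp_pos: [0.5885, -0.0335, 0.1802]
eef_rot: [90.1, 70.3, 113.9]
contact_force: [-1.5, 1.9, -2.1]
gripper_width: 0.0118
time_s: 5.1
tcp_pos: [0.5885, -0.0337, 0.1796]
eef_rot: [90.1, 70.1, 114.0]
contact_force: [-3.6, 2.2, 0.5]
gripper_width: 0.0116
0.011626252766001892 [-3.63996191  2.17316488  0.53975326] [0.10212733 0.12191681 0.0010313 ]
```

View pics/t4.png

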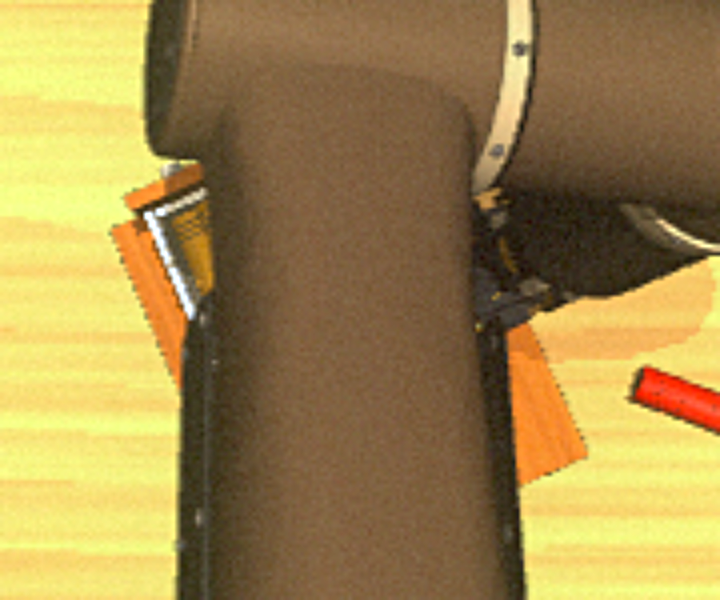

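The arm hides the board from the top camera, apart from one nipple at the pocket at (200,240). I'll use the wrist and side views instead.

```bash
python3 - <<'E'
from h import *
from plant import r,viewer
c=viewer.capture("wrist");cv2.imwrite("pics/w4.png",c["pixels"])
c=viewer.capture("side");cv2.imwrite("pics/s4.png",cv2.resize(c["pixels"][150:270,190:340],None,fx=5,fy=5,interpolation=cv2.INTER_CUBIC))
E
```

```text
(no output)
```

View pics/w4.png

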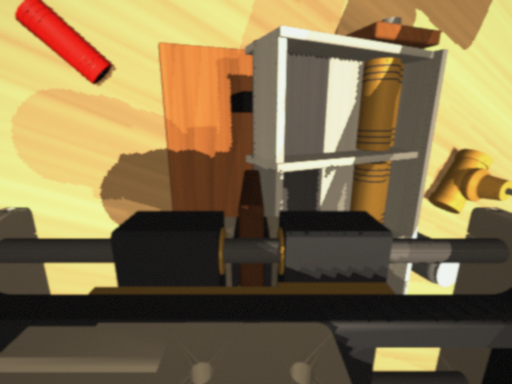

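View pics/s4.png

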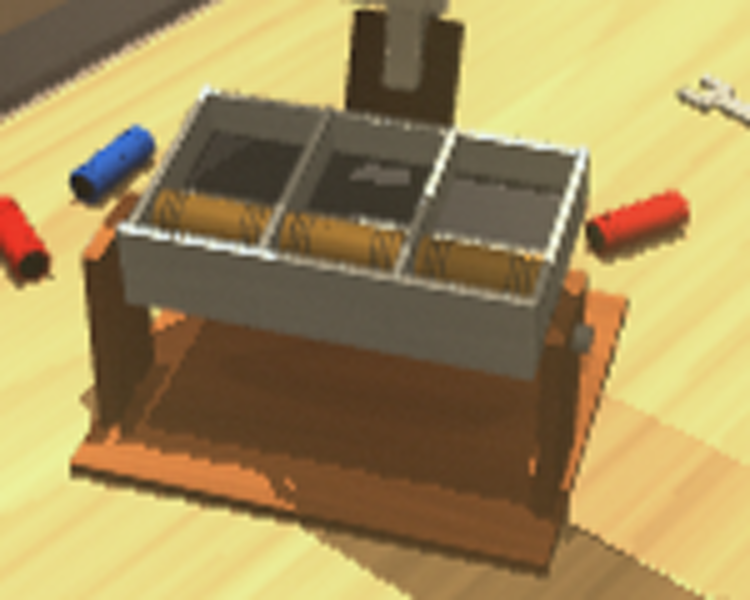

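```bash
python3 - <<'E'
from h import *
from plant import r,viewer
s=r.get_state();P0,R0=cur(s);print(s["time_s"])
tilt=40-np.degrees(np.arccos(min(1,-R0[2,0])));print("tilt",tilt)
def prof(W,c,mask=None):
    b=(W-PIV)@B(tilt)*1000
    for nm,y0 in(("lane0",84),("lane1",0),("lane2",-84)):   # wide
        m=(abs(b[...,1]-y0)<30)&(b[...,0]>-130)&(b[...,0]<25)&(b[...,2]>-20)&(b[...,2]<60)
        pr=[]
        for x in range(-50,22,4):
            q=b[m&(abs(b[...,0]-x)<2)][:,2]; pr.append((x,len(q),round(float(np.median(q)),0) if len(q) else None))
        print(nm,pr)
c=viewer.capture("wrist");d=c["depth"];v,u=np.mgrid[:384,:512]
P=np.stack([(u-c["cx"])/c["fx"]*d,(v-c["cy"])/c["fy"]*d,d],-1)
T=c["T_tool_cam"];W=(P@T[:3,:3].T+T[:3,3])@R0.T+P0;W[d==0]=np.nan
prof(W,c)
c=viewer.capture("side");W=cloud(c);W[c["depth"]==0]=np.nan;print("side");prof(W,c)
E
```

```text
5.25
tilt 20.145298860950597
lane0 [(-50, 272, 0.0), (-46, 265, 0.0), (-42, 1501, 16.0), (-38, 837, 24.0), (-34, 498, 27.0), (-30, 279, 28.0), (-26, 206, 28.0), (-22, 42, 26.0), (-18, 6, 24.0), (-14, 0, None), (-10, 0, None), (-6, 68, 13.0), (-2, 276, 14.0), (2, 202, 14.0), (6, 127, 13.0), (10, 14, 12.0), (14, 2099, 26.0), (18, 757, 30.0)]
lane1 [(-50, 149, 0.0), (-46, 149, 0.0), (-42, 762, 15.0), (-38, 449, 23.0), (-34, 268, 27.0), (-30, 150, 28.0), (-26, 117, 28.0), (-22, 23, 27.0), (-18, 11, 24.0), (-14, 0, None), (-10, 0, None), (-6, 27, 14.0), (-2, 195, 14.0), (2, 159, 14.0), (6, 107, 14.0), (10, 15, 13.0), (14, 1279, 27.0), (18, 886, 27.0)]
lane2 [(-50, 0, None), (-46, 0, None), (-42, 0, None), (-38, 0, None), (-34, 0, None), (-30, 0, None), (-26, 0, None), (-22, 0, None), (-18, 0, None), (-14, 0, None), (-10, 0, None), (-6, 0, None), (-2, 0, None), (2, 0, None), (6, 0, None), (10, 0, None), (14, 290, 33.0), (18, 314, 34.0)]
side
lane0 [(-50, 0, None), (-46, 0, None), (-42, 0, None), (-38, 6, 23.0), (-34, 8, 25.0), (-30, 17, 26.0), (-26, 25, 26.0), (-22, 32, 25.0), (-18, 56, 19.0), (-14, 46, 15.0), (-10, 1, 15.0), (-6, 0, None), (-2, 0, None), (2, 0, None), (6, 0, None), (10, 0, None), (14, 3, 37.0), (18, 34, 36.0)]
lane1 [(-50, 0, None), (-46, 0, None), (-42, 0, None), (-38, 1, 22.0), (-34, 13, 25.0), (-30, 12, 27.0), (-26, 23, 26.0), (-22, 33, 25.0), (-18, 51, 20.0), (-14, 46, 15.0), (-10, 2, 18.0), (-6, 0, None), (-2, 0, None), (2, 0, None), (6, 0, None), (10, 0, None), (14, 3, 36.0), (18, 27, 36.0)]
lane2 [(-50, 0, None), (-46, 0, None), (-42, 0, None), (-38, 3, 23.0), (-34, 8, 25.0), (-30, 15, 26.0), (-26, 24, 26.0), (-22, 30, 24.0), (-18, 46, 19.0), (-14, 47, 14.0), (-10, 0, None), (-6, 0, None), (-2, 0, None), (2, 0, None), (6, 0, None), (10, 0, None), (14, 0, None), (18, 17, 38.0)]
```

In every lane one nipple is seated (top at z=14, x≈0) and the spare rests behind it at x≈-28. Lanes 0 and 1 show this directly. In lane 2 the side profile is identical. Lowering now.

```bash
python3 -m creep '[{"ax":0,"ay":0,"az":1,"tx":0.0021,"ty":-0.0018,"tz":0,"fingers":0},{"ax":0,"ay":0,"az":2,"tx":0.0043,"ty":-0.0035,"tz":0,"fingers":0},{"ax":0,"ay":0,"az":4,"tx":0.0088,"ty":-0.0068,"tz":0,"fingers":0},{"ax":0,"ay":0,"az":6,"tx":0.0133,"ty":-0.01,"tz":0,"fingers":0},{"ax":0,"ay":0,"az":8,"tx":0.018,"ty":-0.013,"tz":0,"fingers":0}]'
python3 -m creep '[{"ax":0,"ay":0,"az":1,"tx":0.0021,"ty":-0.0018,"tz":0,"fingers":0},{"ax":0,"ay":0,"az":2,"tx":0.0043,"ty":-0.0035,"tz":0,"fingers":0},{"ax":0,"ay":0,"az":3,"tx":0.0065,"ty":-0.0052,"tz":0,"fingers":0},{"ax":0,"ay":0,"az":4,"tx":0.0088,"ty":-0.0068,"tz":0,"fingers":0},{"ax":0,"ay":0,"az":5,"tx":0.011,"ty":-0.0084,"tz":0,"fingers":0}]'
python3 - <<'E'
from h import *
from plant import r,viewer
s=r.get_state();P0,R0=cur(s);print(s["gripper_width"],s["contact_force"],s["moment"],R0.T@(PIV-P0))
c=viewer.capture("wrist");cv2.imwrite("pics/w5.png",c["pixels"])
E
```

```text
time_s: 5.85
tcp_pos: [0.5911, -0.0393, 0.1581]
eef_rot: [90.1, 62.0, 113.9]
contact_force: [-3.1, 5.0, 0.5]
gripper_width: 0.0117
time_s: 6.35
tcp_pos: [0.592, -0.0414, 0.1446]
eef_rot: [90.1, 57.1, 113.9]
contact_force: [-2.3, 4.1, 0.8]
gripper_width: 0.0119
0.011913314247491175 [-2.29295311  4.09057128  0.76476602] [0.76095246 0.45889706 0.2572647 ] [0.10215822 0.12186105 0.0010164 ]
```

View pics/w5.png

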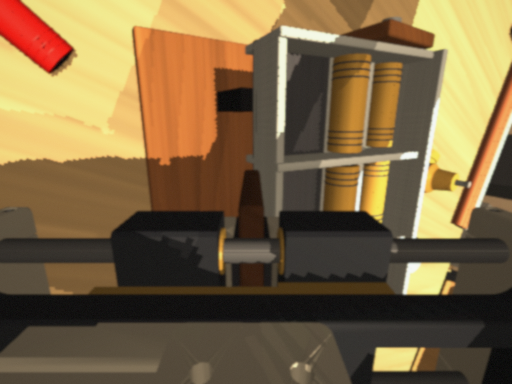

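The wrist view shows the spares rolling back, at about x=345, with the seated nipples at about x=387. The tilt is near 7°, so I'll keep going slowly.

```bash
python3 -m creep '[{"ax":0,"ay":0,"az":1,"tx":0.0021,"ty":-0.0018,"tz":0,"fingers":0},{"ax":0,"ay":0,"az":2,"tx":0.0043,"ty":-0.0035,"tz":0,"fingers":0},{"ax":0,"ay":0,"az":3,"tx":0.0065,"ty":-0.0052,"tz":0,"fingers":0},{"ax":0,"ay":0,"az":4,"tx":0.0088,"ty":-0.0068,"tz":0,"fingers":0},{"ax":0,"ay":0,"az":5,"tx":0.011,"ty":-0.0084,"tz":0,"fingers":0}]'
python3 -m creep '[{"ax":0,"ay":0,"az":0.5,"tx":0.001,"ty":-0.0009,"tz":0,"fingers":0},{"ax":0,"ay":0,"az":1,"tx":0.0021,"ty":-0.0018,"tz":0,"fingers":0},{"ax":0,"ay":0,"az":1.5,"tx":0.0032,"ty":-0.0027,"tz":0,"fingers":0},{"ax":0,"ay":0,"az":1.7,"tx":0.0036,"ty":-0.003,"tz":0,"fingers":0},{"ax":0,"ay":0,"az":1.9,"tx":0.004,"ty":-0.0033,"tz":0,"fingers":0}]'
python3 -m creep '[{"ax":0,"ay":0,"az":0.1,"tx":0.0002,"ty":-0.0002,"tz":0,"fingers":0},{"ax":0,"ay":0,"az":0.1,"tx":0.0002,"ty":-0.0002,"tz":0,"fingers":0},{"ax":0,"ay":0,"az":0.1,"tx":0.0002,"ty":-0.0002,"tz":0,"fingers":0},{"ax":0,"ay":0,"az":0.1,"tx":0.0002,"ty":-0.0002,"tz":0,"fingers":0}]'
python3 - <<'E'
from h import *
from plant import r,viewer
s=r.get_state();P0,R0=cur(s);print(s["gripper_width"],s["contact_force"],s["moment"],R0.T@(PIV-P0))
E
```

```text
time_s: 6.9
tcp_pos: [0.5924, -0.0424, 0.1308]
eef_rot: [90.1, 52.1, 113.9]
contact_force: [-2.5, 4.6, 0.1]
gripper_width: 0.0122
time_s: 7.4
tcp_pos: [0.5925, -0.0425, 0.1257]
eef_rot: [90.1, 50.2, 113.9]
contact_force: [-3.4, 5.2, 0.3]
gripper_width: 0.0119
time_s: 7.8
tcp_pos: [0.5925, -0.0425, 0.1256]
eef_rot: [90.0, 50.2, 113.9]
contact_force: [-3.3, 4.3, 0.6]
gripper_width: 0.0121
0.01206733354141247 [-3.2983402   4.30189733  0.59035439] [0.4761788  0.17387448 0.17544756] [0.10229727 0.1216865  0.00101961]
```

The pose matches the one at the initial grip. I'll nudge down slightly to confirm contact with the rest.

```bash
python3 -m creep '[{"ax":0,"ay":0,"az":0.2,"tx":0.0004,"ty":-0.0004,"tz":0,"fingers":0},{"ax":0,"ay":0,"az":0.4,"tx":0.0008,"ty":-0.0007,"tz":0,"fingers":0},{"ax":0,"ay":0,"az":0.4,"tx":0.0008,"ty":-0.0007,"tz":0,"fingers":0},{"ax":0,"ay":0,"az":0.4,"tx":0.0008,"ty":-0.0007,"tz":0,"fingers":0}]'
python3 - <<'E'
from h import *
from plant import r,viewer
s=r.get_state();P0,R0=cur(s);print(s["gripper_width"],s["contact_force"],s["moment"],R0.T@(PIV-P0))
c=viewer.capture("wrist");cv2.imwrite("pics/w6.png",c["pixels"])
c=viewer.capture("side");cv2.imwrite("pics/s6.png",cv2.resize(c["pixels"][150:270,190:340],None,fx=5,fy=5,interpolation=cv2.INTER_CUBIC))
c0=dict(np.load("side0.npz"));W0=cloud(c0);W=cloud(c)
def rim(W,t=0):
    b=(W-PIV)@B(0)*1000; m=(abs(b[...,1])<120)&(b[...,0]>15)&(b[...,0]<25)&(b[...,2]>30)&(b[...,2]<50);return m.sum(),b[m].mean(0)
print(rim(W0),rim(W))
E
```

```text
time_s: 8.2
tcp_pos: [0.5925, -0.0424, 0.1256]
eef_rot: [90.0, 49.8, 113.9]
contact_force: [-6.4, 6.8, 7.6]
gripper_width: 0.0115
0.011545843608928122 [-6.35414551  6.77381603  7.59261243] [0.88039309 0.93653946 0.53240345] [0.10306761 0.12093703 0.00119209]
(np.int64(259), array([21.47202893,  4.94460768, 35.29982475])) (np.int64(256), array([21.5568051 ,  5.09973027, 35.25000095]))
```

View pics/s6.png

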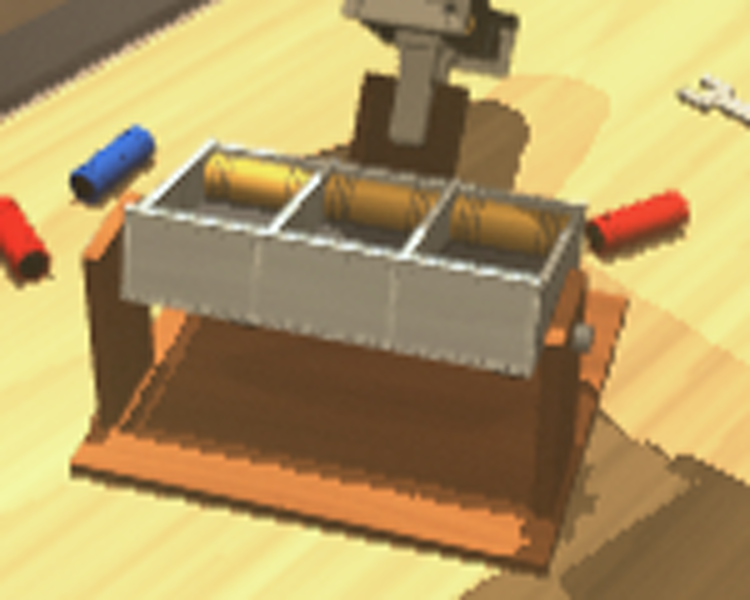

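View pics/w6.png

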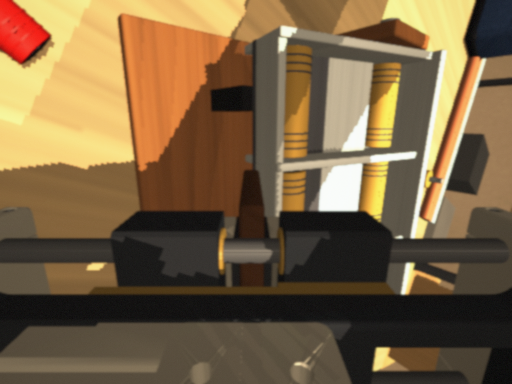

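Pushing down meets a firm reaction (Fz rises to 7.6 N with no travel), so the board is on its rest. The spares are in the channel at about x=297 in the wrist view, and the seated nipples are at about x=383. Releasing.

```bash
python3 -m creep '[{"ax":0,"ay":0,"az":0,"tx":0,"ty":0,"tz":0,"fingers":0.06},{"ax":0,"ay":0,"az":0,"tx":0,"ty":0,"tz":0,"fingers":0.06},{"ax":0,"ay":0,"az":0,"tx":0,"ty":0,"tz":0,"fingers":0.06},{"ax":0,"ay":0,"az":0,"tx":0,"ty":0,"tz":0,"fingers":0.06},{"ax":0,"ay":0,"az":0,"tx":0,"ty":0,"tz":0,"fingers":0.06}]'
python3 -m creep '[{"ax":0,"ay":0,"az":0,"tx":0,"ty":0,"tz":0,"fingers":0.06},{"ax":0,"ay":0,"az":0,"tx":0,"ty":0,"tz":0,"fingers":0.06},{"ax":0,"ay":0,"az":0,"tx":0,"ty":0,"tz":0,"fingers":0.06}]'
```

```text
time_s: 8.8
tcp_pos: [0.5927, -0.0431, 0.1243]
eef_rot: [90.0, 49.8, 113.8]
contact_force: [-0.9, 0.7, 0.8]
gripper_width: 0.0461
time_s: 9.1
tcp_pos: [0.5926, -0.0427, 0.1244]
eef_rot: [90.0, 49.8, 113.9]
contact_force: [-0.1, -0.4, 0.1]
gripper_width: 0.0598
```

```bash
python3 -m creep '[{"ax":0,"ay":0,"az":0,"tx":-0.015,"ty":0,"tz":0,"fingers":0.06},{"ax":0,"ay":0,"az":0,"tx":-0.04,"ty":0,"tz":0,"fingers":0.06},{"ax":0,"ay":0,"az":0,"tx":-0.07,"ty":0,"tz":0,"fingers":0.06},{"ax":0,"ay":0,"az":0,"tx":-0.1,"ty":0,"tz":0,"fingers":0.06},{"ax":0,"ay":0,"az":0,"tx":-0.13,"ty":0,"tz":0,"fingers":0.06}]'
python3 - <<'E'
from h import *
from plant import r
s=r.get_state();P0,R0=cur(s)
print(R0.T@(np.array([.42,-.40,.30])-P0))
E
```

```text
time_s: 9.6
tcp_pos: [0.6269, -0.121, 0.2257]
eef_rot: [90.0, 49.8, 113.8]
contact_force: [1.1, -0.3, -0.2]
gripper_width: 0.0599
[-0.16746095 -0.0832392  -0.30203598]
```

Backing away from the board so the top camera can see it.

```bash
python3 -m creep '[{"ax":0,"ay":0,"az":0,"tx":-0.023,"ty":-0.01,"tz":-0.04,"fingers":0.06},{"ax":0,"ay":0,"az":0,"tx":-0.046,"ty":-0.022,"tz":-0.08,"fingers":0.06},{"ax":0,"ay":0,"az":0,"tx":-0.069,"ty":-0.034,"tz":-0.12,"fingers":0.06},{"ax":0,"ay":0,"az":0,"tx":-0.09,"ty":-0.045,"tz":-0.16,"fingers":0.06},{"ax":0,"ay":0,"az":0,"tx":-0.11,"ty":-0.055,"tz":-0.2,"fingers":0.06}]'
python3 -m creep '[{"ax":0,"ay":0,"az":0,"tx":-0.02,"ty":-0.01,"tz":-0.04,"fingers":0.06},{"ax":0,"ay":0,"az":0,"tx":-0.04,"ty":-0.02,"tz":-0.075,"fingers":0.06},{"ax":0,"ay":0,"az":0,"tx":-0.057,"ty":-0.028,"tz":-0.1,"fingers":0.06},{"ax":0,"ay":0,"az":0,"tx":-0.057,"ty":-0.028,"tz":-0.1,"fingers":0.06}]'
python3 - <<'E'
from h import *
from plant import r,viewer
c=viewer.capture("top");cv2.imwrite("pics/t7.png",np.clip(c["pixels"]*1.4,0,255).astype(np.uint8))
W=cloud(c);b=(W-PIV)@B(0)*1000
for nm,y0 in(("lane0",84),("lane1",0),("lane2",-84)):
    m=(abs(b[...,1]-y0)<28)&(b[...,2]>-20)&(b[...,2]<60)
    print(nm,[(x,int(np.median(b[m&(abs(b[...,0]-x)<3)][:,2])) if (m&(abs(b[...,0]-x)<3)).any() else None) for x in range(-130,20,6)])
c0=dict(np.load("top0.npz"));print(np.unravel_index(0,(1,)))
d=cv2.absdiff(c0["pixels"],c["pixels"]).max(-1)
for n,(y0,y1,x0,x1) in dict(wrench=(205,285,380,405),can=(198,230,115,155),valve=(240,290,112,150)).items(): print(n,(d[y0:y1,x0:x1]>40).sum())
E
```

```text
time_s: 10.1
tcp_pos: [0.488, -0.3059, 0.2737]
eef_rot: [90.0, 49.8, 113.8]
contact_force: [1.0, -0.6, 0.3]
gripper_width: 0.0602
time_s: 10.5
tcp_pos: [0.4188, -0.4013, 0.2993]
eef_rot: [90.1, 49.9, 113.7]
contact_force: [-0.1, 0.7, -0.4]
gripper_width: 0.06
lane0 [(-130, 29), (-124, 25), (-118, 25), (-112, 27), (-106, 26), (-100, 19), (-94, 0), (-88, 0), (-82, 0), (-76, 0), (-70, 0), (-64, 0), (-58, 0), (-52, 0), (-46, 0), (-40, 0), (-34, 0), (-28, 0), (-22, 0), (-16, 0), (-10, 11), (-4, 13), (2, 13), (8, 10), (14, 38)]
lane1 [(-130, 29), (-124, 25), (-118, 25), (-112, 27), (-106, 27), (-100, 19), (-94, 0), (-88, 0), (-82, 0), (-76, 0), (-70, 0), (-64, 0), (-58, 0), (-52, 0), (-46, 0), (-40, 0), (-34, 0), (-28, 0), (-22, 0), (-16, 0), (-10, 9), (-4, 12), (2, 13), (8, 10), (14, 38)]
lane2 [(-130, 29), (-124, 23), (-118, 25), (-112, 27), (-106, 26), (-100, 20), (-94, 0), (-88, 0), (-82, 0), (-76, 0), (-70, 0), (-64, 0), (-58, 0), (-52, 0), (-46, 0), (-40, 0), (-34, 0), (-28, 0), (-22, 0), (-16, 0), (-10, 10), (-4, 12), (2, 13), (8, 10), (14, 38)]
(np.int64(0),)
wrench 1411
can 0
valve 0
```

View pics/t7.png

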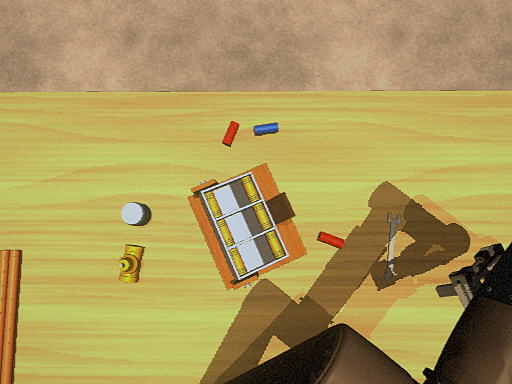

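The top view shows one nipple seated in each of the three pockets, at about (213–240, 205–260). The spares are in the channel and the board is down. The wrench is unmoved at (391,245), and the pixel change there is only the arm's shadow.

```bash
python3 - <<'E'
from plant import order
print(order.close_job())
E
```

```text
the job is handed in; nothing more can be done
None
```

The job is done and handed in at about 10.6 s. I gripped the paddle, lifted the board about its pivot to roughly 20°, then lowered it slowly onto its rest, let go and backed the arm away.

- **At the top of the lift:** one nipple was seated in each pocket with the spare resting behind it. The wrist depth showed this directly for the first two lanes. The last lane was hidden there and judged from its matching side-view profile.
- **Lowering:** the board came back to the same pose as before the lift. A small push down met a firm reaction with no travel, so it was on its rest before I released it.
- **Final state:** the top depth profile shows, in all three lanes, a nipple in the pocket (top at z ≈ 13 mm, x ≈ 0), one spare in the channel against the near wall and an empty ramp between them. The robot was touching nothing.
- **Bystanders:** the can and valve showed no pixel change. The automatic check did flag the wrench area (1411 changed pixels). By eye this is the arm's shadow, and the wrench itself is in the same place.

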